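Lid the cocktail-stick tin with its nested lids, then take off the cap alone

TASK

The open cocktail-stick tin with the green band is missing its lids, which stand beside it on the worktop nested together: a steel dispensing lid with a black rubber grip ring, and a red knobbed cap sitting over it. Pick the pair up together by the black ring, lower it upright onto the open tin and let go only once the dispensing lid is fully home on the rim; then take the red cap alone and lift it straight off to about 10 cm above where it sat, leaving the dispensing lid seated and undisturbed so that sticks can be shaken out. Finish while still holding the cap up there, upright and still, with the tin left where it stands and nothing around it knocked.

Things in the scene. Friction and masses are not known exactly. Their poses are not given: they have to be found in the camera images.
- tin: The open tin: upright steel cylinder with a green band, loose on the worktop, sticks visible inside. 60 mm outer diameter, 95 mm high, mouth 54 mm in diameter (wall 3 mm), nothing in the top 18 mm of it; about 0.35 kg. Origin: centre of its underside; z up.
- tin_rim (a point): Centre of the tin's mouth, level with the rim, 95 mm above the tin's origin.
- inner_lid: Steel inner lid, loose, about 60 g. Upward from its origin (centre of underside): plug 49 mm across, 16 mm deep (lowest 5 mm taper to 42); black rubber grip ring 64 mm across, from 16 to 28 mm; perforated top 48 mm across, to 33 mm. Starts standing on its plug on the worktop, cap over it. Home: ring rests on the rim, origin 79 mm above the tin's. No thread, no snap; 2.5 mm play all round.
- cap: Red plastic cap (outer lid), about 30 g: upturned cup 57 mm across, 20 mm high, with a knob 22 mm across and 16 mm tall on top. Origin: centre of its lower edge, which rests loose on the grip ring 28 mm above the inner lid's origin; it rides along when the ring is lifted. On the lidded tin its origin is 107 mm above the tin's, the knob from 127 to 143 mm.
- blue_tin: Bystander: a second, closed tin of the set with a yellow band and blue cap, 64 mm across, 143 mm tall. Origin: centre of underside.
- pepper_mill: Bystander: dark wooden pepper mill, 58 mm across, 152 mm tall. Origin: centre of underside.
- jar: Bystander: amber glass jar with dark lid, 68 mm across, 105 mm tall. Origin: centre of underside.
- steel_cup: Bystander: empty steel cup, 72 mm across, 70 mm tall. Origin: centre of underside.
- ramekin: Bystander: white ramekin of diced pepper, 72 mm across, 38 mm tall, between the two working places. Origin: centre of underside.
- spatula: Bystander: wooden spatula lying on the worktop to the right, 250 mm long along its own x. Origin: on its underside.
Mind the look-alikes: they are no part of the job. Several things have the shape of the cap; the one meant has the colours described above.

How it is judged:
By the outcome, as a careful person would: the job done as asked, in the order asked, and still so for the second after the job is handed in, while the arm keeps its last pose, push and grip.
It also fails if it takes over 56 s, if anything falls off the work surface, if the arm or the gripper's body presses on something with over 40 N, if the wrist force passes 120 N, or if a joint passes its speed limit or range.

ROBOT

A 7-joint arm with a two-finger parallel gripper is mounted at the origin on the work surface. World frame = base frame: x ahead of the robot, y to its left, z up, the work surface at z = 0. Lengths are in m, angles in rad, forces in N, time in s.
With the tool pointing down it reaches from about 0.425 to 0.975 m from the base axis. Payload 16.7 kg.
Tool frame: the origin (TCP) lies midway between the tips of the shut fingers; the grasp point (between the pads) lies 19 mm behind it (ctrl.grasp_offset is the distance from the TCP to the grasp point, in m); z points along the fingers, y is the line along which they close (so a half turn about z gives the same grasp; the last joint's range is limited). The gripper opens to 85 mm and grips with 20 to 120 N. Pads are 22 mm wide; open, the fingers measure 114 mm over their backs; the gripper's body (76 mm by 85 mm) begins 54 mm behind the grasp point. The pads swing forward as they close: fully open they stand 13 mm farther back than shut.
Start: joints at [0.984, 0.426, 0.074, 1.606, -0.034, 1.111, -0.067], TCP at [0.286, -0.611, 0.231] pointing down, gripper open.
Joint ranges: [-2.85, 2.85], [-0.5, 2.14], [-1.23, 1.37], [0.21, 2.46], [-1.02, 4.16], [0.16, 2.05], [-2.73, 2.73]. Speed limits (rad/s): [1.89, 1.89, 2.39, 2.39, 3.01, 3.01, 3.01].

INTERFACE

Orientations are given as a unit quaternion [x, y, z, w].
In Python, from rig import ctrl, eyes gives the robot as it stands.
- The arm moves only by the tool drive_tool, never from a script. Its argument "targets" is text: rows parted by semicolons, each of 4 numbers parted by spaces: the shift along the tool's x, y, z in units of 30 mm (1.0 is 30 mm), then the turn about the tool's z in units of 5 degrees (1.0 is 5 degrees). A call has 1 to 12 rows; each row is the pose to reach, as a shift and turn from the pose commanded when the call began, along the tool's axes at that moment; what a row does not reach only later rows make up. A row lasts 1/12 s, in which the tool goes at most 41.7 mm and 7.16 degrees, less where a joint would pass 70% of its speed; a pose out of reach is approached as far as the arm can. A call with a gripper value outside its range is refused whole. "claw" is the opening, from 0 (shut) to 1 (fully open), set as the call begins (left out, the last holds). The fingers move at their own pace and stop on an object; "grip_force" is the grip in N (left out, the last holds). Time passes only in rows, so rows that repeat a pose let the fingers close. It gives the time, the measured TCP pose, the force, the opening and the grip force at its end, in the units of the state.
- ctrl.get_state(): the state, without advancing time (a new reading comes with each control period).
- eyes.camera(name): name is "scene" or "top"; returns the picture (420x560x3 uint8, red, green, blue); there is no depth.
- eyes.get_calibration(name): a dict with "intrinsics" (3x3 intrinsics, pixels), "extrinsics" (4x4, takes a point from camera to world coordinates). Camera axes: x right, y up, looking along -z (the intrinsics and any distortion apply to the point x, -y, -z); pixel columns grow to the right and rows downward; lengths in m; the calibration is good to about 2 mm. A picture is of the moment at which its call begins. get_calibration takes no time and is no camera call.
- ctrl.close_job(): hands the job in; it is judged then, once.
The state is a dict: "time_s": time; "joints": joint angles; "qvel": joint speeds; "effort": joint torques, N m; "tcp_pos": TCP position; "tcp_rot": TCP orientation; "wrist_force": force on the tool from outside, world axes, zero at the start; "torque": the same for the moment, N m; "opening": finger opening in m; "grip_force": force on a finger pad.
Only numpy, scipy, OpenCV 4.12 (cv2) and the standard library are available. Lean on these libraries where they do the work, as an engineer would, in place of code of your own. Each camera call takes 0.05 s, during which the arm holds its last target. There are 200 camera calls.

## Working session

There is one attempt and no reset: what is moved stays moved. The work goes in short steps, Python scripts to look and compute and a tool call to move; the robot and the scene stay as the last step left them, time stands still between calls to the robot, and variables do not carry over. Pictures are saved under pics/ and viewed, at most 10 in all, crops included, and the job is handed in when it is done.

Besides the shell and the picture viewer there is one more tool, called after "Request:" as name(argument=value, ...), one argument or row to a line, values as JSON. drive_tool: Moves the arm, as the interface text tells. Its arguments: {"type":"object","properties":{"targets":{"type":"string"},"claw":{"type":"number"},"grip_force":{"type":"number"}},"required":["targets"]}

```bash
mkdir -p pics
python3 - <<'E'
from rig import ctrl, eyes
import cv2, numpy as np
np.set_printoptions(precision=4,suppress=True)
for n in("scene","top"):
    im=eyes.camera(n); np.save(f"pics/{n}0.npy",im); cv2.imwrite(f"pics/{n}0.png",im[:,:,::-1]); print(n,eyes.get_calibration(n))
print(ctrl.get_state(),ctrl.grasp_offset)
E
```

```text
scene {'intrinsics': array([[429.0313,   0.    , 277.7981],
       [  0.    , 429.0313, 210.0124],
       [  0.    ,   0.    ,   1.    ]]), 'extrinsics': array([[ 0.7597, -0.4353,  0.4831,  0.9966],
       [ 0.6501,  0.5281, -0.5463, -0.5377],
       [-0.0173,  0.7291,  0.6842,  0.712 ],
       [ 0.    ,  0.    ,  0.    ,  1.    ]])}
top {'intrinsics': array([[391.0247,   0.    , 278.4806],
       [  0.    , 391.0247, 211.6129],
       [  0.    ,   0.    ,   1.    ]]), 'extrinsics': array([[-0.001 ,  0.9849, -0.1729,  0.3992],
       [-1.    , -0.0004,  0.003 , -0.0572],
       [ 0.0028,  0.1729,  0.9849,  0.9205],
       [ 0.    ,  0.    ,  0.    ,  1.    ]])}
{'time_s': 0.1, 'joints': array([ 0.9835,  0.4267,  0.0738,  1.6065, -0.0341,  1.1108, -0.0671]), 'qvel': array([-0.0004, -0.002 , -0.0007, -0.0021, -0.0002, -0.0004,  0.0007]), 'effort': array([  0.0106, -95.1537,   3.7714, -46.4405,   0.0195,   0.0066,
        -0.0001]), 'tcp_pos': array([ 0.286 , -0.611 ,  0.2307]), 'tcp_rot': array([ 0.9761,  0.2172, -0.0002, -0.0005]), 'wrist_force': array([-0.2323,  0.3252, -0.8287]), 'torque': array([0.0211, 0.0056, 0.0119]), 'grip_force': 0.0, 'opening': 0.08570929923557329} 0.0187
```

View pics/scene0.png

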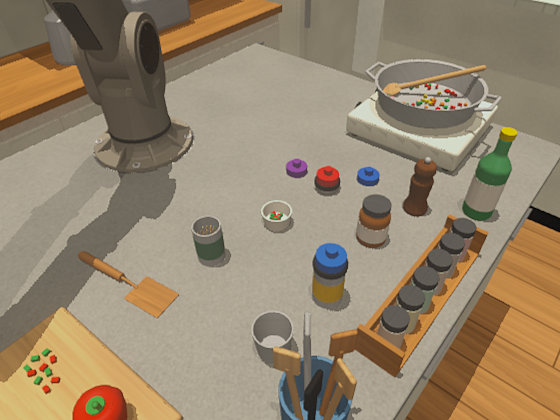

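View pics/top0.png

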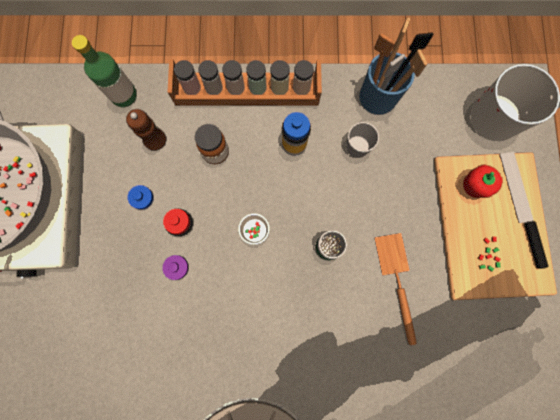

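Candidates for the red cap, by scene pixel: purple cap (297,168), red cap on a dark ring (327,179), blue cap (368,176), the capped yellow-band tin (330,260) and the tomato (100,405). I choose the red one at (327,179), which is at (177,222) in the top view. The open tin with the green band is at (208,240) in scene and (331,244) in top.

```bash
cat > h.py <<'E'
import numpy as np, cv2
from rig import ctrl, eyes
from scipy.spatial.transform import Rotation as R
np.set_printoptions(precision=4,suppress=True)
def ray(n,uv):
    c=eyes.get_calibration(n);K,T=c["intrinsics"],c["extrinsics"]
    d=np.linalg.inv(K)@[uv[0],uv[1],1]; return T[:3,3],T[:3,:3]@(d*[1,-1,-1])
def plane(n,uv,z):
    o,d=ray(n,uv); return o+d*(z-o[2])/d[2]
def tri(a,b):
    (o,d),(p,e)=ray("scene",a),ray("top",b)
    s=np.linalg.lstsq(np.c_[d,-e],p-o,rcond=None)[0]
    P,Q=o+s[0]*d,p+s[1]*e; return (P+Q)/2,np.linalg.norm(P-Q)
def proj(n,X):
    c=eyes.get_calibration(n);T=np.linalg.inv(c["extrinsics"]);p=T[:3,:3]@X+T[:3,3]
    q=c["intrinsics"]@(p*[1,-1,-1]); return q[:2]/q[2]
def blob(im,near,rad,kind):
    h=cv2.cvtColor(im,cv2.COLOR_RGB2HSV).astype(int);H,S,V=h[...,0],h[...,1],h[...,2]
    m=((H<8)|(H>172))&(S>150)&(V>60) if kind=="red" else kind(H,S,V)
    yy,xx=np.mgrid[:420,:560]; m&=np.hypot(xx-near[0],yy-near[1])<rad
    return m
E
python3 - <<'E'
from h import *
t=np.load("pics/top0.npy");s=np.load("pics/scene0.npy")
for n,im,c in(("top",t,(177,222)),("scene",s,(327,179))):
    m=blob(im,c,22,"red").astype(np.uint8);k=np.argwhere(m)[:,::-1]
    e=cv2.fitEllipse(max(cv2.findContours(m,0,1)[0],key=len)); print(n,k.mean(0),k.min(0),k.max(0),e,[plane(n,e[0],z) for z in(.04,.048)])
def crop(im,c,r=25): 
    x,y=map(int,c);return cv2.resize(im[y-r:y+r,x-r:x+r],(350,280+70),interpolation=cv2.INTER_CUBIC)
a=np.vstack([np.hstack([crop(t,(177,222)),crop(t,(331,244))]),np.hstack([crop(s,(327,179)),crop(s,(208,240))])])
a=cv2.resize(a,(600,600)); cv2.imwrite("pics/crop.png",a[:,:,::-1])
E
```

```text
top [176.2134 221.3006] [163 209] [189 234] ((176.20364379882812, 221.3070526123047), (24.993131637573242, 25.667020797729492), 86.3322525024414) [array([0.5315, 0.1728, 0.04  ]), array([0.5303, 0.1708, 0.048 ])]
scene [327.4103 175.7477] [317 166] [338 185] ((327.4634704589844, 175.7790069580078), (19.13016700744629, 21.630775451660156), 94.90776824951172) [array([0.5365, 0.1725, 0.04  ]), array([0.542, 0.164, 0.048])]
```

View pics/crop.png

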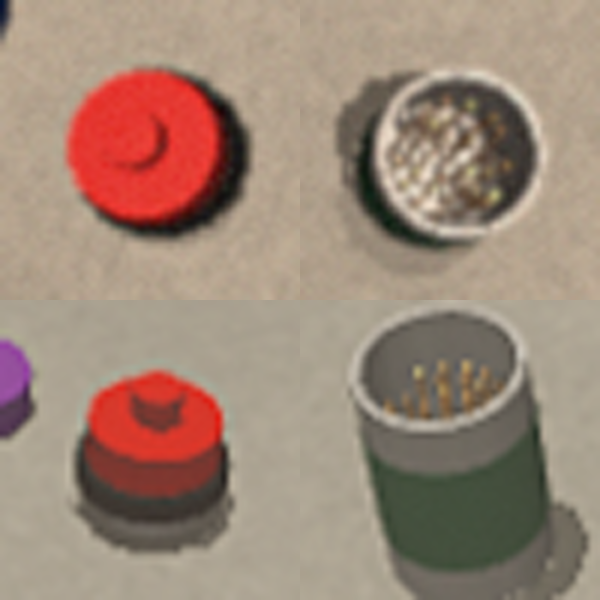

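```bash
cat >> h.py <<'E'
def shift(target):
    s=ctrl.get_state(); r=R.from_quat(s["tcp_rot"]); d=np.array(target)-s["tcp_pos"]
    return r.inv().apply(d)/.03
E
python3 - <<'E'
from h import *
print("tin",tri((205.6,226.2),(332.1,244.4)),plane("top",(332.1,244.4),.095),plane("scene",(205.6,226.2),.095))
print("cap top",plane("top",(175.8,220.9),.048),plane("scene",(302+155/6-.4,154+120/6-.4),.048))
t=np.load("pics/top0.npy")
m=blob(t,(177,222),24,lambda H,S,V:(V<75)|(((H<8)|(H>172))&(S>130))).astype(np.uint8)
c=max(cv2.findContours(m,0,1)[0],key=len);print("ring+cap",cv2.fitEllipse(c),cv2.boundingRect(c))
for p in((.5,.17),(.53,.17)):print(proj("top",np.array([*p,.028])))
print(R.from_quat(ctrl.get_state()["tcp_rot"]).as_matrix())
print(shift((.532,.171,.2)))
E
```

```text
tin (array([ 0.4747, -0.1728,  0.0906]), np.float64(0.0017960757160228962)) [ 0.4738 -0.1729  0.095 ] [ 0.479  -0.1747  0.095 ]
cap top [0.5312 0.1717 0.048 ] [0.5369 0.171  0.048 ]
ring+cap ((177.64454650878906, 221.9947509765625), (26.115100860595703, 29.408674240112305), 107.77544403076172) (163, 209, 30, 27)
[178.1709 235.6952]
[178.7359 222.7335]
[[ 0.9057  0.4239 -0.0006]
 [ 0.424  -0.9057  0.001 ]
 [-0.0001 -0.0011 -1.    ]]
[ 18.4784 -20.1315   1.0446]
```

Request:
drive_tool(
  targets="0.4 -0.45 0; 1.2 -1.3 0; 2.1 -2.2 0; 3 -3.2 0; 3.9 -4.2 0; 4.8 -5.2 0; 5.7 -6.2 0; 6.6 -7.2 0; 7.5 -8.2 0; 8.4 -9.2 0; 9.3 -10.1 0; 10.2 -11.1 0",
  claw=1,
)

```text
validation failed for argument at $.ta...
```

Request:
drive_tool(
  targets="0.9 -1 0; 1.8 -2 0; 2.7 -3 0.1; 3.6 -3.9 0.3; 4.5 -4.9 0.5; 5.4 -5.9 0.7; 6.3 -6.8 0.9; 7.1 -7.7 1; 7.7 -8.4 1; 8.1 -8.8 1; 8.3 -9 1; 8.3 -9 1",
)

```text
validation failed for argument at $.ta...
```

Run:
```python
from h import *
t=eyes.camera("top");s=eyes.camera("scene");cv2.imwrite("pics/a.png",np.hstack([t[120:320,60:340],s[60:260,220:500]])[:,:,::-1])
print(ctrl.get_state(),shift((.534,.171,.15)))
```

```text
{'time_s': 0.2, 'joints': array([ 0.9835,  0.4265,  0.0738,  1.6063, -0.0341,  1.1108, -0.0671]), 'qvel': array([-0.    , -0.0009, -0.0002, -0.0009,  0.0003, -0.001 , -0.0005]), 'effort': array([  0.001 , -94.9434,   3.7571, -46.338 ,   0.0189,   0.008 ,
         0.0001]), 'tcp_pos': array([ 0.2861, -0.6111,  0.2309]), 'tcp_rot': array([ 0.9761,  0.2172, -0.0001, -0.0004]), 'wrist_force': array([-0.8616,  0.5115, -0.0989]), 'torque': array([-0.0381,  0.0333,  0.0166]), 'grip_force': 0.0, 'opening': 0.0853002179986384} [ 18.5383 -20.1057   2.7107]
```

View pics/a.png

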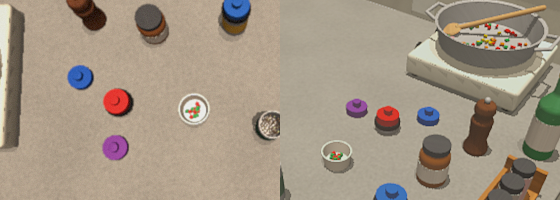

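The arm did not move, and the picture shows the scene unchanged (red cap still at top (177,222)). I gave 3 numbers per row and the tool needs 4.

Request:
drive_tool(
  targets="0.4 -0.45 0 0; 1.2 -1.3 0 0; 2.1 -2.2 0 0; 3 -3.2 0 0; 3.9 -4.2 0 0; 4.8 -5.2 0 0; 5.7 -6.2 0 0; 6.6 -7.2 0 0; 7.5 -8.2 0 0; 8.4 -9.2 0 0; 9.3 -10.1 0 0; 10.2 -11.1 0 0",
  claw=1,
)

```text
time_s: 1.2
tcp_pos: [0.4223, -0.1784, 0.2316]
tcp_rot: [0.976, 0.217, 0.0, 0.0]
wrist_force: [2.4, -0.1, 0.7]
opening: 0.0853
grip_force: 0.0
```

Request:
drive_tool(
  targets="0.9 -1 0 0; 1.8 -2 0 0; 2.7 -3 0.1 0; 3.6 -3.9 0.3 0; 4.5 -4.9 0.5 0; 5.4 -5.9 0.7 0; 6.3 -6.8 0.9 0; 7.1 -7.7 1 0; 7.7 -8.4 1 0; 8.1 -8.8 1 0; 8.3 -9 1 0; 8.3 -9 1 0",
)

```text
time_s: 2.2
tcp_pos: [0.5332, 0.1717, 0.2011]
tcp_rot: [0.976, 0.218, -0.0, -0.0]
wrist_force: [-0.2, 0.9, 0.1]
opening: 0.0853
grip_force: 0.0
```

Run:
```python
from h import *
t=eyes.camera("top");s=eyes.camera("scene");cv2.imwrite("pics/b.png",np.hstack([t[120:320,60:340],s[60:260,220:500]])[:,:,::-1])
print(ctrl.get_state(),shift((.534,.171,.15)))
```

```text
{'time_s': 2.3, 'joints': array([-0.0396,  0.3035, -0.4588,  1.876 ,  0.1585,  0.9982, -1.7002]), 'qvel': array([ 0.0145, -0.0112,  0.0074,  0.0097, -0.0014,  0.0003,  0.0013]), 'effort': array([ -2.2841, -74.2619,  -6.4275, -43.8497,  -0.0557,  -0.0911,
        -0.1579]), 'tcp_pos': array([0.533 , 0.169 , 0.2011]), 'tcp_rot': array([ 0.9762,  0.2168, -0.0003,  0.0002]), 'wrist_force': array([-0.0777,  0.7149,  0.5561]), 'torque': array([-0.016 , -0.0431,  0.0199]), 'grip_force': 0.0, 'opening': 0.08534416151985245} [ 0.0594 -0.0481  1.7048]
```

View pics/b.png

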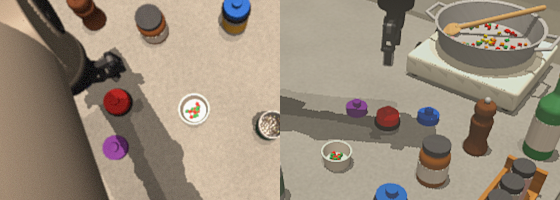

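The gripper now hovers above the red cap, which is in its shadow at crop (117,101). Its fingers show at scene (328,120). I go down to just above the knob and check the alignment there.

Request:
drive_tool(
  targets="0.05 -0.05 0.6 0; 0.05 -0.05 1.5 0; 0.05 -0.05 2.4 0; 0.05 -0.05 3 0; 0.05 -0.05 3.4 0; 0.05 -0.05 3.6 0; 0.05 -0.05 3.6 0; 0.05 -0.05 3.6 0",
)

```text
time_s: 2.97
tcp_pos: [0.5343, 0.1718, 0.0941]
tcp_rot: [0.976, 0.217, 0.0, 0.0]
wrist_force: [0.4, 0.6, 0.3]
opening: 0.0856
grip_force: 0.0
```

Run:
```python
from h import *
t=eyes.camera("top");s=eyes.camera("scene")
st=ctrl.get_state();p=st["tcp_pos"];r=R.from_quat(st["tcp_rot"]).as_matrix()
print(p,shift((.534,.171,.0)))
for n,im,c in(("top",t,(177,222)),("scene",s,(327,176))):
    for q in(p,p+r@[0,.043,-.013],p+r@[0,-.043,-.013],np.array([p[0],p[1],.048])):
        x=proj(n,q);print(n,x);cv2.circle(im,tuple(np.round(x).astype(int)),1,(0,255,0),-1)
a=np.hstack([t[170:270,120:240],s[110:210,270:390]]);cv2.imwrite("pics/c.png",cv2.resize(a,(792,330),interpolation=2)[:,:,::-1])
```

```text
[0.5346 0.1721 0.0945] [-0.0394  0.0238  3.1513]
top [170.1155 216.0932]
top [187.2983 206.5982]
top [149.4531 223.6811]
top [175.6883 219.4271]
scene [328.1293 157.7909]
scene [325.0403 163.9439]
scene [331.6906 143.3924]
scene [326.9493 173.0176]
```

View pics/c.png

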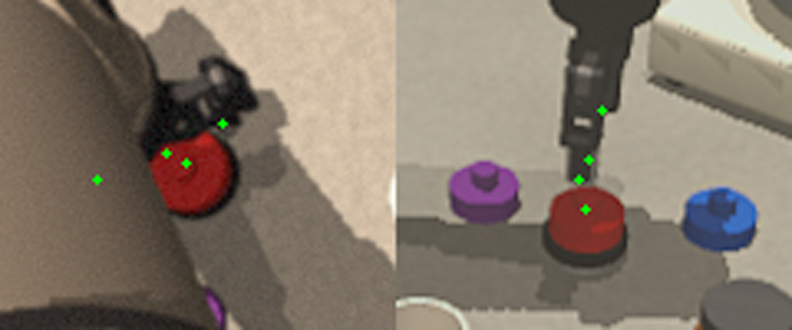

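The near fingertip sits within about 1 px of its projected place at scene (325,164), and the cap is centred between the fingers. I lower onto the ring and close gently.

Request:
drive_tool(
  targets="-0.02 0.02 0.5 0; -0.02 0.02 1.2 0; -0.02 0.02 1.9 0; -0.02 0.02 2.4 0; -0.02 0.02 2.75 0; -0.02 0.02 2.95 0; -0.02 0.02 3.08 0; -0.02 0.02 3.12 0; -0.02 0.02 3.12 0; -0.02 0.02 3.12 0",
)

```text
time_s: 3.9
tcp_pos: [0.5341, 0.1714, 0.0004]
tcp_rot: [0.976, 0.217, 0.0, -0.0]
wrist_force: [0.8, -0.9, -0.1]
opening: 0.0856
grip_force: 0.0
```

Request:
drive_tool(
  targets="0 0 0 0; 0 0 0 0; 0 0 0 0; 0 0 0 0; 0 0 0 0; 0 0 0 0; 0 0 0 0; 0 0 0 0; 0 0 0 0; 0 0 0 0; 0 0 0 0; 0 0 0 0",
  claw=0.6,
  grip_force=30,
)

```text
time_s: 4.9
tcp_pos: [0.534, 0.1714, 0.0005]
tcp_rot: [0.976, 0.217, 0.0, 0.0]
wrist_force: [-2.4, -1.3, 9.7]
opening: 0.0627
grip_force: 30.5
```

Gripped at about 63 mm, as expected for the 64 mm ring. Lifting to carry height.

Request:
drive_tool(
  targets="0 0 -0.1 0; 0 0 -0.3 0; 0 0 -0.7 0; 0 0 -1.2 0; 0 0 -1.8 0; 0 0 -2.5 0; 0 0 -3.2 0; 0 0 -3.9 0; 0 0 -4.5 0; 0 0 -4.9 0; 0 0 -5 0; 0 0 -5 0",
  grip_force=40,
)

```text
time_s: 5.9
tcp_pos: [0.534, 0.1713, 0.1507]
tcp_rot: [0.976, 0.217, 0.001, -0.0]
wrist_force: [0.2, 0.5, -0.6]
opening: 0.0628
grip_force: 43.8
```

Run:
```python
from h import *
s=eyes.camera("scene");t=eyes.camera("top")
cv2.imwrite("pics/d.png",cv2.resize(np.hstack([s[60:210,250:400],t[120:270,80:230]]),(800,400),interpolation=2)[:,:,::-1])
st=ctrl.get_state();print(st["opening"],st["grip_force"],st["wrist_force"],st["tcp_pos"],shift((.476,-.174,.15)))
```

```text
0.06238266302527467 43.84823441505432 [-0.6754 -0.219  -0.1952] [0.5332 0.171  0.149 ] [-6.6021  9.6086 -0.0273]
```

View pics/d.png

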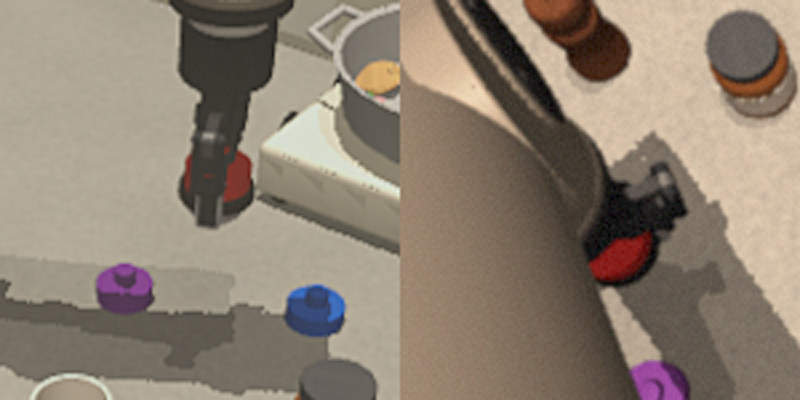

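The pair hangs level in the grip at scene (291,132), clear of the purple and blue caps. I carry it over towards the tin.

Request:
drive_tool(
  targets="-0.2 0.3 0 0; -0.6 0.8 0 0; -1.1 1.6 0 0; -1.7 2.4 0 0; -2.3 3.3 0 0; -2.9 4.2 0 0; -3.5 5.1 0 0; -4.1 6 0 0; -4.7 6.8 0 0; -5.2 7.5 0 0; -5.6 8.1 0 0; -5.9 8.6 0 0",
)

```text
time_s: 7.0
tcp_pos: [0.481, -0.1399, 0.1488]
tcp_rot: [0.976, 0.216, -0.001, -0.0]
wrist_force: [-0.3, 0.9, -0.4]
opening: 0.0626
grip_force: 43.9
```

Request:
drive_tool(
  targets="-0.3 0.4 0 0; -0.5 0.75 0 0; -0.65 0.95 0 0; -0.7 1 0 0; -0.7 1 0 0; -0.7 1 0 0",
)

```text
time_s: 7.5
tcp_pos: [0.4762, -0.1729, 0.1495]
tcp_rot: [0.976, 0.217, -0.0, -0.0]
wrist_force: [0.1, -0.4, -1.0]
opening: 0.0624
grip_force: 43.9
```

Run:
```python
from h import *
s=eyes.camera("scene");t=eyes.camera("top");st=ctrl.get_state();p=st["tcp_pos"];print(p,shift((.476,-.174,.079)))
np.save("pics/e_s.npy",s)
for q,col in ((np.array([.476,-.174,.095]),(0,255,0)),(p,(255,255,0))):
    x=proj("scene",q);print(x);cv2.circle(s,tuple(np.round(x).astype(int)),1,col,-1)
a=np.hstack([s[140:280,140:280],t[170:310,260:400]]);cv2.imwrite("pics/e.png",cv2.resize(a,(800,400),interpolation=2)[:,:,::-1])
```

```text
[ 0.4764 -0.1727  0.1496] [-0.0324  0.035   2.3535]
[204.869  225.3294]
[201.7877 205.2985]
```

View pics/e.png

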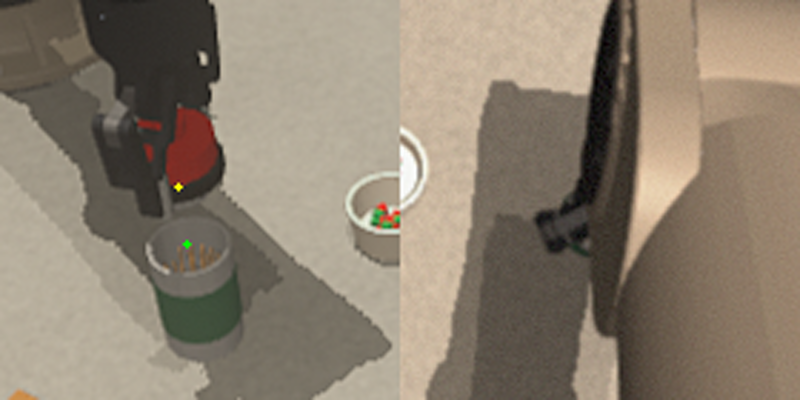

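Run:
```python
from h import *
s=np.load("pics/e_s.npy");p=ctrl.get_state()["tcp_pos"]
a=np.linspace(0,2*np.pi,200)
def sil(c,r,z):
    q=np.array([proj("scene",np.array([c[0]+r*np.cos(t),c[1]+r*np.sin(t),z])) for t in a]);return q.min(0),q.max(0)
print("ring pred",sil(p,.032,p[2]+.016),sil(p,.032,p[2]+.028),"cap top pred",sil(p,.0285,p[2]+.048))
print("rim pred",sil((.476,-.174),.03,.095))
h=cv2.cvtColor(s,cv2.COLOR_RGB2HSV)
m=blob(s,(200,190),30,"red");k=np.argwhere(m)[:,::-1];print("red max",k.max(0),k.min(0))
g=cv2.cvtColor(s,cv2.COLOR_RGB2GRAY)
for y in(200,203,206):print(y,g[y,208:226])
for y in(224,227,230):print("rim",y,g[y,186:196],g[y,216:228])
for x in(200,205):print("col",x,g[212:220,x],g[232:246,x])
big=cv2.resize(s[160:260,170:250],(480,600),interpolation=2);cv2.imwrite("pics/f.png",big[:,:,::-1])
```

```text
ring pred (array([183.819, 188.384]), array([217.3406, 210.5778])) (array([182.7603, 183.7025]), array([216.6253, 205.8506])) cap top pred (array([182.8452, 176.8345]), array([213.5279, 196.4762]))
rim pred (array([189.9904, 215.1047]), array([219.6673, 236.0806]))
red max [215 204] [188 178]
200 [ 69  67  69  65  60  55  52  50  47  35 112 170 177 174 175 175 177 176]
203 [ 54  52  50  50  50  49  49  44  52  89 170 181 180 177 175 175 173 170]
206 [ 49  46  48  47  44  50  90 113 111 147 153 171 175 173 173 175 172 171]
rim 224 [ 91  89  89  89  86  97 103  93  88  89] [ 98  96  94 103 100  91  89  90  90  90  89  98]
rim 227 [ 93  92  92  90  79 155 160 108  84  89] [ 92  92 104 122  98  85  87  89  87  88  91  90]
rim 230 [ 85  90  90  90  88  80 173 154  96  83] [108 122 114  97  89  87  91  93  90  89  90  91]
col 200 [ 83  77  83  90  91 101 106 100] [104  96  93 101 107 106 106 106 107 108 110  93  68  71]
col 205 [ 97  88  89  89  98 105 102 103] [105 102  98 123 127 107 109 109 108 108 110 103  83  70]
```

View pics/f.png

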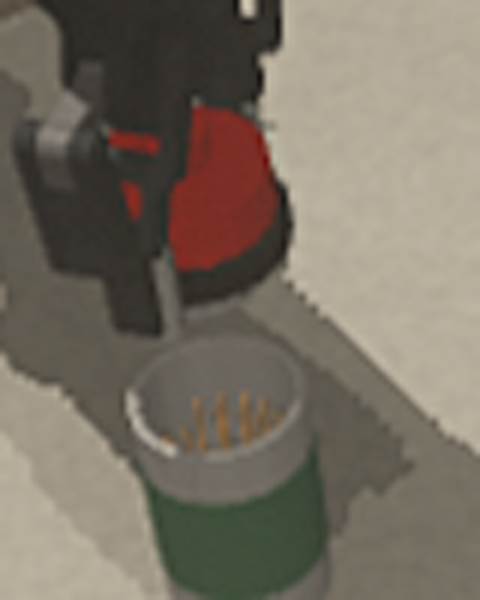

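The ring's right edge is at scene (218,200) and the rim ellipse centre at (205.3,226). Both fall within about 0.5 px (about 1 mm) of their projections. I lower to just above the rim with a small correction, then go in slowly.

Request:
drive_tool(
  targets="-0.03 0.06 0.2 0; -0.03 0.06 0.6 0; -0.03 0.06 1 0; -0.03 0.06 1.3 0; -0.03 0.06 1.5 0; -0.03 0.06 1.6 0; -0.03 0.06 1.65 0; -0.03 0.06 1.65 0",
)

```text
time_s: 8.27
tcp_pos: [0.4764, -0.1754, 0.1002]
tcp_rot: [0.976, 0.217, -0.0, -0.0]
wrist_force: [1.6, 0.2, -0.7]
opening: 0.0628
grip_force: 43.9
```

Request:
drive_tool(
  targets="0 0 0.05 0; 0 0 0.1 0; 0 0 0.15 0; 0 0 0.2 0; 0 0 0.25 0; 0 0 0.28 0; 0 0 0.3 0; 0 0 0.3 0",
)

```text
time_s: 8.93
tcp_pos: [0.4763, -0.1755, 0.0911]
tcp_rot: [0.976, 0.217, -0.0, -0.0]
wrist_force: [-0.0, -0.4, -1.1]
opening: 0.0626
grip_force: 43.9
```

Request:
drive_tool(
  targets="0 0 0.05 0; 0 0 0.1 0; 0 0 0.15 0; 0 0 0.2 0; 0 0 0.25 0; 0 0 0.28 0; 0 0 0.3 0; 0 0 0.3 0; 0 0 0.3 0",
)

```text
time_s: 9.68
tcp_pos: [0.4763, -0.1755, 0.0822]
tcp_rot: [0.976, 0.217, 0.0, -0.0]
wrist_force: [-0.9, 0.8, -0.5]
opening: 0.0626
grip_force: 44.4
```

No contact force, and the plug is about 13 mm in. I take the last few millimetres slowly.

Request:
drive_tool(
  targets="0 0 0.02 0; 0 0 0.03 0; 0 0 0.05 0; 0 0 0.06 0; 0 0 0.08 0; 0 0 0.08 0; 0 0 0.08 0",
)

```text
time_s: 10.27
tcp_pos: [0.4763, -0.1754, 0.0799]
tcp_rot: [0.976, 0.217, 0.0, -0.0]
wrist_force: [-2.2, 2.6, 2.4]
opening: 0.0625
grip_force: 44.9
```

Request:
drive_tool(
  targets="0 0 0.01 0; 0 0 0.02 0; 0 0 0.03 0; 0 0 0.03 0; 0 0 0.03 0",
)

```text
time_s: 10.68
tcp_pos: [0.4765, -0.1753, 0.0796]
tcp_rot: [0.976, 0.217, 0.0, 0.0]
wrist_force: [-5.6, 5.8, 17.4]
opening: 0.0622
grip_force: 46.3
```

Contact of 17 N at TCP z = 0.0796, where the home position was predicted (0.0795). I relax the grip, then open.

Request:
drive_tool(
  targets="0 0 0 0; 0 0 0 0; 0 0 0 0; 0 0 0 0",
  grip_force=20,
)

```text
time_s: 11.02
tcp_pos: [0.4765, -0.1753, 0.0796]
tcp_rot: [0.976, 0.217, 0.0, 0.0]
wrist_force: [-6.0, 5.3, 18.3]
opening: 0.0625
grip_force: 46.3
```

Request:
drive_tool(
  targets="0 0 0 0; 0 0 0 0; 0 0 0 0; 0 0 0 0; 0 0 0 0; 0 0 0 0; 0 0 0 0; 0 0 0 0",
  claw=1,
)

```text
time_s: 11.68
tcp_pos: [0.4763, -0.1755, 0.0789]
tcp_rot: [0.976, 0.217, -0.0, -0.0]
wrist_force: [-0.4, 0.2, 0.2]
opening: 0.0855
grip_force: 0.0
```

Run:
```python
from h import *
s=eyes.camera("scene");np.save("pics/g.npy",s)
st=ctrl.get_state();p=st["tcp_pos"];print(p,st["wrist_force"],st["opening"],proj("scene",np.array([p[0],p[1],.127])))
cv2.imwrite("pics/g.png",cv2.resize(s[160:280,150:270],(600,600),interpolation=2)[:,:,::-1])
```

```text
[ 0.4763 -0.1755  0.0789] [0.486  0.2095 0.4822] 0.08509787687533726 [202.2702 214.4287]
```

View pics/g.png

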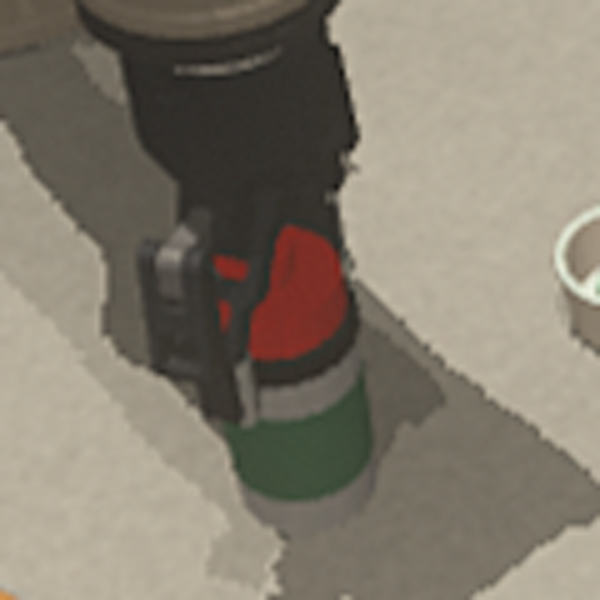

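The pair sits level, with the black ring flush on the tin's rim at scene (210,233) and the fingers clear. I retreat straight up, half close, and then come down on the knob.

Request:
drive_tool(
  targets="0 0 -0.2 0; 0 0 -0.6 0; 0 0 -1.1 0; 0 0 -1.6 0; 0 0 -2.1 0; 0 0 -2.5 0; 0 0 -2.75 0; 0 0 -2.85 0; 0 0 -2.85 0",
)

```text
time_s: 12.48
tcp_pos: [0.4765, -0.1756, 0.165]
tcp_rot: [0.976, 0.217, 0.0, 0.0]
wrist_force: [0.2, 0.6, 0.2]
opening: 0.0854
grip_force: 0.0
```

Request:
drive_tool(
  targets="0 0 0 0; 0 0 0 0; 0 0 0 0; 0 0 0 0; 0 0 0 0; 0 0 0 0",
  claw=0.5,
)

```text
time_s: 12.98
tcp_pos: [0.4763, -0.1754, 0.1642]
tcp_rot: [0.976, 0.217, -0.0, -0.0]
wrist_force: [-0.0, -0.2, -1.0]
opening: 0.0426
grip_force: 0.0
```

Run:
```python
from h import *
s=eyes.camera("scene")
st=ctrl.get_state();p=st["tcp_pos"];print(p,st["opening"],proj("scene",np.array([p[0],p[1],.127])),proj("scene",np.array([p[0],p[1],.143])))
cv2.imwrite("pics/i.png",cv2.resize(s[160:280,150:270],(600,600),interpolation=2)[:,:,::-1])
```

```text
[ 0.4763 -0.1754  0.1643] 0.04279523841764035 [202.2622 214.4066] [201.1344 208.496 ]
```

View pics/i.png

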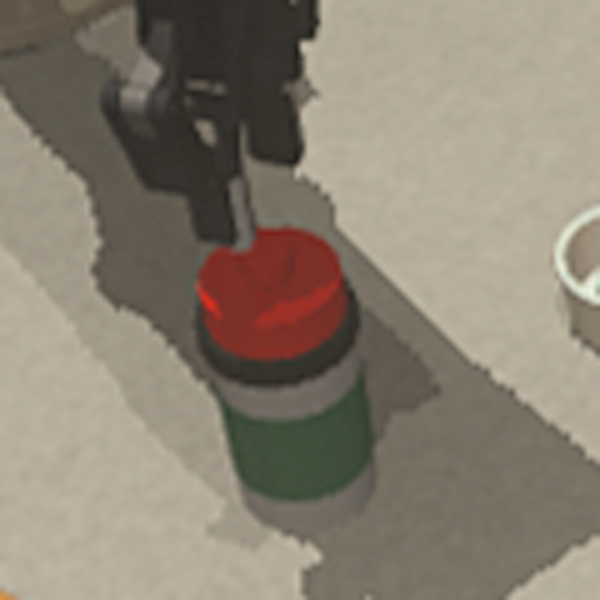

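The view shows the lid pair level on the tin: cap disc centre at about scene (203.5,214.7), with (202.3,214.4) predicted under the tool. That was my 11th picture, one over the limit of 10, so I view no more. I descend on the knob and watch the force.

Request:
drive_tool(
  targets="0 0 0.2 0; 0 0 0.5 0; 0 0 0.8 0; 0 0 1 0; 0 0 1.1 0; 0 0 1.14 0; 0 0 1.14 0; 0 0 1.14 0",
)

```text
time_s: 13.7
tcp_pos: [0.4765, -0.1755, 0.1303]
tcp_rot: [0.976, 0.217, 0.0, -0.0]
wrist_force: [-0.3, 0.1, 0.0]
opening: 0.0429
grip_force: 0.0
```

Request:
drive_tool(
  targets="0 0 0 0; 0 0 0 0; 0 0 0 0; 0 0 0 0; 0 0 0 0; 0 0 0 0; 0 0 0 0; 0 0 0 0; 0 0 0 0; 0 0 0 0",
  claw=0.2,
  grip_force=20,
)

```text
time_s: 14.53
tcp_pos: [0.4766, -0.1756, 0.1306]
tcp_rot: [0.976, 0.217, 0.0, 0.0]
wrist_force: [-0.5, -0.2, 6.4]
opening: 0.0208
grip_force: 19.7
```

Holding the knob (opening 20.8 mm, grip 20 N). Lifting straight up, slowly at first.

Request:
drive_tool(
  targets="0 0 -0.03 0; 0 0 -0.08 0; 0 0 -0.15 0; 0 0 -0.22 0; 0 0 -0.3 0; 0 0 -0.4 0; 0 0 -0.5 0; 0 0 -0.65 0; 0 0 -0.8 0; 0 0 -0.95 0; 0 0 -1.1 0; 0 0 -1.2 0",
  grip_force=25,
)

```text
time_s: 15.53
tcp_pos: [0.4765, -0.1755, 0.167]
tcp_rot: [0.976, 0.217, 0.0, 0.0]
wrist_force: [-0.6, -0.3, 0.0]
opening: 0.0204
grip_force: 24.5
```

Request:
drive_tool(
  targets="0 0 -0.2 0; 0 0 -0.5 0; 0 0 -0.8 0; 0 0 -1.1 0; 0 0 -1.4 0; 0 0 -1.7 0; 0 0 -1.95 0; 0 0 -2.08 0; 0 0 -2.12 0; 0 0 -2.12 0; 0 0 -2.12 0; 0 0 -2.12 0",
)

```text
time_s: 16.53
tcp_pos: [0.4761, -0.1754, 0.2294]
tcp_rot: [0.976, 0.217, -0.0, -0.0]
wrist_force: [0.6, -0.3, -1.5]
opening: 0.0205
grip_force: 24.5
```

Run:
```python
from h import *
s=eyes.camera("scene");st=ctrl.get_state();p=st["tcp_pos"];print(p,st["opening"],st["grip_force"],st["wrist_force"])
a=np.linspace(0,2*np.pi,200)
def sil(c,r,z):
    q=np.array([proj("scene",np.array([c[0]+r*np.cos(t),c[1]+r*np.sin(t),z])) for t in a]);return q.min(0),q.max(0)
x=proj("scene",np.array([p[0],p[1],.217]))
k=np.argwhere(blob(s,x,40,"red"))[:,::-1];print("red",len(k),k.min(0),k.max(0),"pred cup bottom/top",sil(p,.0285,.207),sil(p,.0285,.227))
# dark ring on rim, steel top above it
rx=proj("scene",np.array([p[0],p[1],.107]))
g=lambda H,S,V:(V<70)&(S<90)
m=blob(s,rx,26,g);k=np.argwhere(m)[:,::-1];print("dark",len(k),k.min(0),k.max(0),"pred ring",sil(p,.032,.095),sil(p,.032,.107))
g0=cv2.cvtColor(s,cv2.COLOR_RGB2GRAY)
for c in(196,204,212):print(c,g0[210:250:2,c])
m=blob(s,(210,250),40,lambda H,S,V:(H>40)&(H<90)&(S>70));k=np.argwhere(m)[:,::-1];s0=np.load("pics/scene0.npy")
k0=np.argwhere(blob(s0,(210,250),40,lambda H,S,V:(H>40)&(H<90)&(S>70)))[:,::-1];print("green",k0.mean(0),k.mean(0),k0.min(0),k0.max(0),k.min(0),k.max(0))
```

```text
[ 0.4761 -0.1754  0.2294] 0.020882423681591624 24.458253979682922 [0.3843 0.2148 0.2938]
red 523 [181 165] [212 193] pred cup bottom/top (array([180.7036, 173.6085]), array([211.6992, 193.2745])) (array([178.8054, 165.1867]), array([210.3547, 184.7467]))
dark 278 [189 211] [222 242] pred ring (array([188.4836, 214.8304]), array([220.1738, 237.2501])) (array([187.5273, 210.6416]), array([219.5243, 233.0478]))
196 [ 88  93  55 102  73  77 129 113 182 130  65  56  51  85 103 102  68  65
  66  73]
204 [ 88  76  72  84  96  59  88  93  60 132 116  48  51  47 102 106 108  80
  72  73]
212 [114  47 112  53 102 101  44 136 112 100  50  50  48  93 104 104  95  69
  72  73]
green [195. 242.] [212.3333 253.3333] [195 242] [195 242] [209 243] [214 259]
```

Red pixels match the cap's predicted outline 10 cm up (bottom row 193 against 193.3). The dark ring is level on the rim, ending at rows 236–237 against 237.3 predicted. Handing in.

```bash
python3 -c "
from rig import ctrl
print(ctrl.close_job())"
```

```text
the job is handed in; nothing more can be done
None
```

The job is handed in: the dispensing lid is home on the green-band tin, and the red cap is held upright and still about 10 cm above where it sat; I viewed 11 pictures, one over the limit of 10.

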